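# Set a sprocket shaft keyway-up between bench centres and bring the indicator over it

### The job

Turn the sprocket shaft between the bench centres until its keyway faces straight up, and slide the indicator stand along its rear way until the stylus tip is over the middle of the keyway. Push the stand by its post or foot, never by the delicate indicator, and leave the other things on the bench where they lie.

Things in the scene. Friction and masses are not known exactly. Their poses are not given: they have to be found in the camera images.
- bench_centres: Bench centres, a grey cast-iron fixture fixed to the bench: bed 170 x 480 mm, top at z = 43 mm, a head with a 60-degree centre at each end (|y| 155 to 242 mm, up to z = 143; ball lever on the +y head to z = 175). Origin on the bench under the shaft's middle; y runs along the shaft (sprocket at -y, keyway at +y), x across to the rear. The shaft's axis is at x = 0, z = 120 mm.
- shaft (a joint): Turn of the shaft in its centres, rad: 0 (or any whole turn) = keyway straight up; growing values carry the top of the shaft towards +x of the bench centres. Turns endlessly either way, starts anywhere from 0.8 to 5.48, is balanced, has a steady drag of 0.12 N m (2 to 3 N at the teeth) and stays where it is left.
- keyway (a point): Middle of the keyway's mouth, on the shaft's surface (22.5 mm from the axis, 45 mm along +y from the shaft's middle). The keyway is a slot 14 mm wide, 60 mm long, 5.5 mm deep with a dark floor, milled along the 45 mm diameter part of the plain steel shaft. z points straight out of the slot, y runs along the shaft.
- sprocket (a point): Centre of the dark steel chain sprocket, on the shaft's axis, mid-thickness (85 mm along -y from the shaft's middle). Fixed on the shaft, 14 mm thick, 12 teeth 30 degrees apart, tip radius 55 mm, tips 5 mm wide, gap bottoms at radius 40.5 mm; one tooth is in line with the keyway (same direction from the axis). Hub 64 mm diameter on its +y side.
- indicator_stand (a joint): Slide of the indicator stand along the rear way, m: 0 = stylus tip over the middle of the keyway; growing values carry it towards +y of the bench centres. Travel -0.075 to 0.09, starts between 0.045 and 0.085; about 3 N to push, stays where it is left.
- post (a point): Point on the axis of the stand's upright post, 140 mm above the bench. Post: steel rod 14 mm diameter, 75 mm to the rear (+x) of the shaft's axis, free from z = 89 to 158 mm; then a 24 x 20 mm clamp (x, y) up to z = 178 mm carrying a rod towards the shaft; post top z = 185 mm. Foot 58 x 50 mm (x, y), z = 53 to 79 mm, a black knob on its rear.
- stylus_tip (a point): Ball tip of the indicator's stylus, about 2 mm above the shaft, level in y with the post and above the shaft's axis.
- indicator: Lever-type dial test indicator on the stand's rod: small steel body with a 33 mm round white dial facing up, top at z = 187 mm, thin stylus below. Origin in the middle of its body, 168 mm above the bench, 72 mm from the post's axis towards the shaft. Delicate: not to be pushed.
- key_blank: Loose steel key bar 14 x 58 x 9 mm lying on the front edge of the bed; origin under its middle. Leave it.
- bearing_large: Loose ball bearing lying flat, 80 mm diameter, 21 mm high, on the bench in front of the bench centres; origin under its middle. Leave it.
- bearing_small: Loose ball bearing lying flat, 62 mm diameter, 16 mm high, on the bench in front of the bench centres; origin under its middle. Leave it.
- carton: Blue and white carton 95 x 95 x 32 mm on the right of the bench; origin under its middle. Leave it.
- wrench: Combination wrench 210 mm long lying on the left of the bench; origin under its middle. Leave it.
- spray_can: Standing yellow spray can 66 mm diameter, 170 mm high, on the left of the bench; origin under its middle. Leave it.
- caliper: Steel dial caliper 230 mm long lying on the right of the bench; origin under its beam. Leave it.
- spare_sprocket: Small loose sprocket lying flat, 65 mm diameter, 26 mm high with its hub, behind the bench centres; origin under its middle. Leave it.

How it is judged:
At the end, for the whole second after the job is handed in: The keyway faces up within 0.14 rad (8 degrees), the stylus tip stands within 15 mm along the shaft of the keyway's middle, and shaft and stand are at rest (angle between keyway's own z axis and vertical below 0.14 rad and y of stylus_tip in the frame of keyway between -0.015 and 0.015 m and velocity of joint shaft between -0.05 and 0.05 rad/s and velocity of joint indicator_stand between -0.01 and 0.01 m/s); the robot touches nothing.
It fails at once if the indicator itself is pushed (over 2 N) (contact force between anything else and indicator above 2 N).
It fails at once if another thing on the bench is moved by more than 20 mm (distance of any of key_blank, bearing_large, bearing_small, carton, wrench, spray_can, caliper, spare_sprocket from where it was at the start of the episode above 0.02 m).
It also fails if it takes over 61 s, if anything falls off the work surface, if the arm or the gripper's body presses on something with over 40 N, if the wrist force passes 120 N, or if a joint passes its speed limit or range.

### The arm

A 6-joint arm with a two-finger parallel gripper is mounted at the origin on the work surface. World frame = base frame: x ahead of the robot, y to its left, z up, the work surface at z = 0. Lengths are in m, angles in rad, forces in N, time in s.
With the tool pointing down it reaches from about 0.25 to 0.775 m from the base axis. Payload 4 kg.
Tool frame: the origin (TCP) lies midway between the tips of the shut fingers; the grasp point (between the pads) lies 19 mm behind it (robot.tcp_to_grasp is the distance from the TCP to the grasp point, in m); z points along the fingers, y is the line along which they close (so a half turn about z gives the same grasp; the last joint's range is limited). The gripper opens to 94 mm and grips with 3 to 60 N. Pads are 16 mm wide; open, the fingers measure 119 mm over their backs; the gripper's body (75 mm by 177 mm) begins 78 mm behind the grasp point.
Start: joints at [1.193, 0.087, 1.371, -0, 1.684, -0.103], TCP at [0.149, 0.529, 0.206] pointing down, gripper open.
Joint ranges: [-3.1, 3.1], [-0.76, 2.03], [0.27, 2.55], [-1.08, 4.22], [0.17, 2.65], [-2.57, 2.57]. Speed limits (rad/s): [2.79, 2.79, 3.14, 3.14, 3.14, 3.14].

### API

Orientations are given as [roll, pitch, yaw] about the fixed x, y, z axes, in that order (R = Rz(yaw) Ry(pitch) Rx(roll)).
In Python, from bench import robot, viewer gives the robot as it stands. The module is installed in compiled form; this text tells all that it offers.
- The arm moves only by the shell command python3 -m handwheel 'ROWS' [OPENING]. ROWS is JSON, a list of rows, each a list of 6 numbers: the shift along the tool's x, y, z in units of 0.2 m (1.0 is 0.2 m), then the turn, a rotation vector about the tool's x, y, z in units of 30 degrees (1.0 is 30 degrees). In form: [[x, y, z, wx, wy, wz], ...]. A call has 1 to 10 rows; each row is the pose to reach, as a shift and turn from the pose commanded when the call began, along the tool's axes at that moment; what a row does not reach only later rows make up. A row lasts 1/12 s, in which the tool goes at most 41.7 mm and 7.16 degrees, less where a joint would pass 70% of its speed; a pose out of reach is approached as far as the arm can. A call with a number of a shift or a turn outside -1 to 1 is refused whole. A call with a gripper value outside its range is refused whole. OPENING is the gripper's target within -1 to 1 (shut at 1, half-way at 0, fully open at -1), set as the call begins (- or left out, the last holds). The fingers move at their own pace and stop on an object; the grip force is fixed at half the most. Time passes only in rows, so rows that repeat a pose let the fingers close. It gives the time, the measured TCP pose, the force, the opening and the grip force at its end, in the units of the state.
- robot.get_obs(): the state, without advancing time (a new reading comes with each control period).
- viewer.snapshot(name): name is "scene" or "top" or "wrist"; returns the picture (384x512x3 uint8, red, green, blue); there is no depth.
- viewer.calibration(name): a dict with "fx", "fy", "cx", "cy" (pixels), "R" (3x3) and "t" (3): a world point X has camera coordinates R X + t. Camera axes: x right, y down, z forward; pixel columns grow to the right and rows downward; lengths in m; the calibration is good to about 2 mm. A picture is of the moment at which its call begins: read the wrist's pose just before it. calibration takes no time and is no camera call; for the wrist camera it gives the pose at the moment of the call.
- robot.close_job(): hands the job in; it is judged then, once.
The state is a dict: "time": time; "joint_positions": joint angles; "qvel": joint speeds; "joint_torque": joint torques, N m; "tool_pos": TCP position; "ee_rot": TCP orientation; "wrist_force": force on the tool from outside, world axes, zero at the start; "wrist_torque": the same for the moment, N m; "width": finger opening in m; "finger_force": force on a finger pad.
Only numpy, scipy, OpenCV 4.12 (cv2) and the standard library are available. Lean on these libraries where they do the work, as an engineer would, in place of code of your own. Each camera call takes 0.05 s, during which the arm holds its last target. There are 200 camera calls.

## Working session

There is one attempt and no reset: what is moved stays moved. The work goes in short steps, Python scripts to look and compute and a shell command to move; the robot and the scene stay as the last step left them, time stands still between calls to the robot, and variables do not carry over. Pictures are saved under pics/ and viewed, at most 10 in all, crops included, and the job is handed in when it is done.

```bash
mkdir -p pics; python3 - <<'E'
from bench import robot, viewer
import cv2,numpy as np
o=robot.get_obs();print(o['time'],o['tool_pos'],o['ee_rot'])
a=viewer.snapshot("scene");b=viewer.snapshot("top")
cv2.imwrite('pics/scene.png',cv2.resize(a[...,::-1],(800,600),interpolation=cv2.INTER_CUBIC))
cv2.imwrite('pics/top.png',cv2.resize(b[...,::-1],(800,600),interpolation=cv2.INTER_CUBIC))
for n in("scene","top"):
  c=viewer.calibration(n);print(n,c['fx'],c['cx'],c['cy'],(-c['R'].T@c['t']).round(3),c['R'].round(2).tolist())
E
```

```text
0.0 [0.14905042 0.52886867 0.20433999] [-3.13946438e+00 -2.30451746e-04  2.86680824e+00]
scene 369.38941995259023 257.64512892714504 191.80405467953375 [1.05  0.568 0.792] [[-0.71, 0.7, 0.01], [0.46, 0.47, -0.75], [-0.53, -0.53, -0.66]]
top 458.4276951697814 251.55466549298725 179.91756824992714 [ 0.325 -0.003  1.389] [[-0.03, -1.0, -0.02], [-0.99, 0.03, -0.15], [0.15, 0.02, -0.99]]
```

View pics/scene.png

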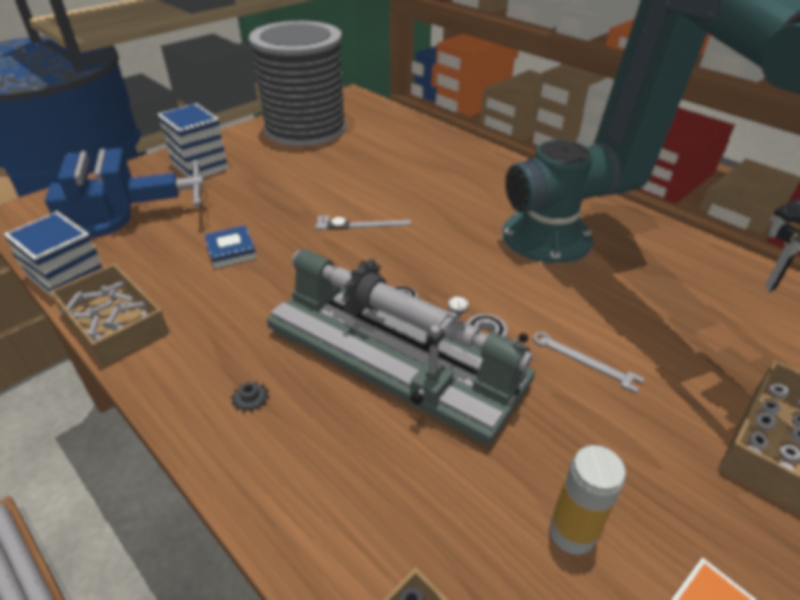

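View pics/top.png

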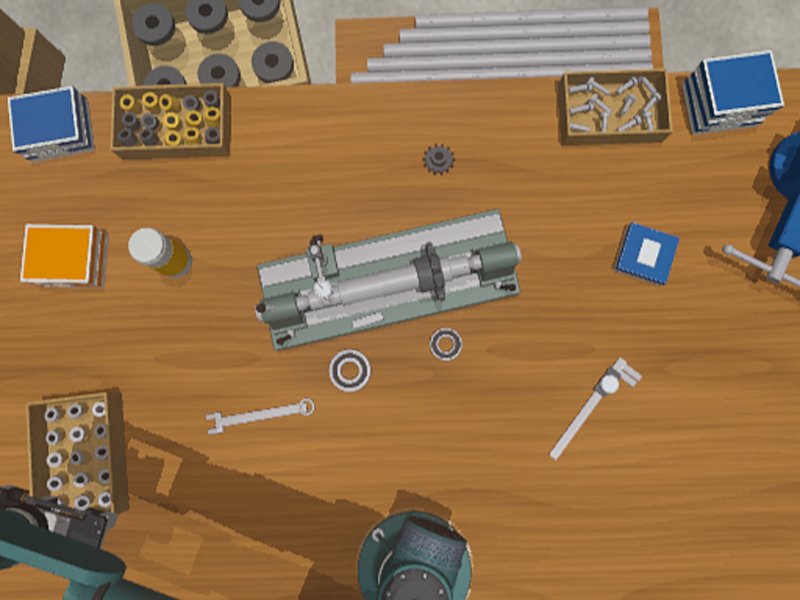

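The scene view shows the fixture from the rear, and the top view shows the bed corners near (257,263), (500,209), (519,292) and (278,348). The post is near (316,245). The keyway shows in neither view.

```bash
cat > h.py <<'E'
import numpy as np
from bench import robot, viewer
def ray(n,u,v,z,c=None):
    c=c or viewer.calibration(n)
    d=c['R'].T@np.array([(u-c['cx'])/c['fx'],(v-c['cy'])/c['fy'],1]); o=-c['R'].T@c['t']
    return o+d*(z-o[2])/d[2]
def proj(n,X,c=None):
    c=c or viewer.calibration(n); p=c['R']@np.asarray(X)+c['t']
    return np.array([c['fx']*p[0]/p[2]+c['cx'],c['fy']*p[1]/p[2]+c['cy']])
E
python3 - <<'E'
from h import *
import cv2
P=[ray('top',u*.64,v*.64,.043)[:2] for u,v in[(257,263),(500,209),(519,292),(278,348)]]
P=np.array(P);print(P.round(3),P.mean(0))
for i in range(4):print(np.linalg.norm(P[i]-P[i-1]))
d=P[0]-P[1]+P[3]-P[2];print('ydir yaw',np.arctan2(-d[0],d[1]))
print('sprocket top',ray('top',430*.64,247*.64,.175), 'heads axis',[ray('top',u*.64,v*.64,.14) for u,v in[(260,311),(520,252)]])
a=cv2.imread('pics/scene.png');b=cv2.imread('pics/top.png')
A=cv2.resize(b[200:360,240:530],(800,441),interpolation=cv2.INTER_CUBIC)
cv2.imwrite('pics/crop1.png',A)
E
```

```text
[[ 0.572  0.285]
 [ 0.664 -0.185]
 [ 0.502 -0.213]
 [ 0.408  0.244]] [0.53644422 0.03286224]
0.16853203281919363
0.4780042176711317
0.16436840123976135
0.4664284575435265
ydir yaw 0.19706714198839367
sprocket top [ 0.56694687 -0.04333475  0.175     ] heads axis [array([0.46820192, 0.25821399, 0.14      ]), array([ 0.56014376, -0.20302638,  0.14      ])]
```

View pics/crop1.png

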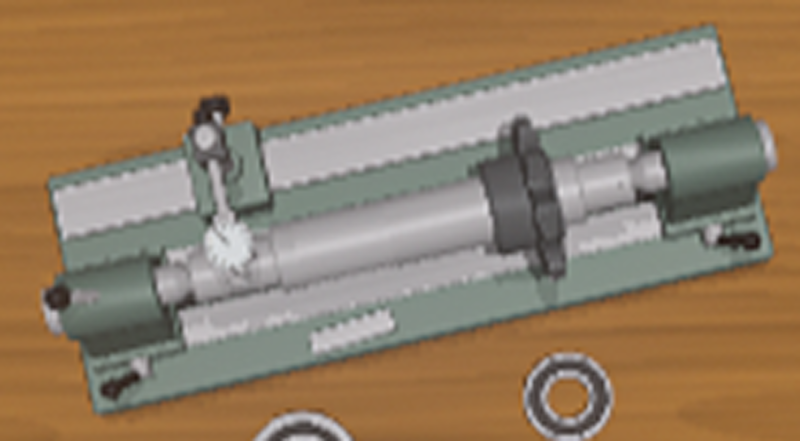

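The crop shows the shaft with a yaw of about 0.197 rad and the sprocket around crop pixel (535,195). There is no keyway on the visible side, so it faces the underside. I'll move over towards the sprocket and use the wrist camera.

```bash
python3 -m handwheel '[[-1,-0.9,-0.5,0,0,-0.9],[-1,-0.9,-0.5,0,0,-0.9],[-1,-0.9,-0.5,0,0,-0.9],[-1,-0.9,-0.5,0,0,-0.9],[-1,-0.9,-0.5,0,0,-0.9],[-1,-0.9,-0.5,0,0,-0.9],[-1,-0.9,-0.5,0,0,-0.9],[-1,-0.9,-0.5,0,0,-0.9]]' 0
python3 - <<'E'
from h import *
o=robot.get_obs();print(o['tool_pos'],o['ee_rot'])
c=viewer.calibration('wrist');print(c['fx'],(-c['R'].T@c['t']).round(3),c['R'].round(2).tolist())
print([ray('top',u*.64,v*.64,.12).round(3) for u,v in[(440,298.6),(429,243.5)]])
E
```

```text
time: 0.77
tool_pos: [0.2965, 0.2978, 0.3086]
ee_rot: [-3.141, 0.006, -2.954]
wrist_force: [-1.2, -0.1, 0.8]
width: 0.0474
finger_force: 0.0
[0.29650617 0.29775643 0.30858097] [-3.14132172  0.00620589 -2.95397959]
332.31061466033566 [0.221 0.284 0.488] [[-0.19, 0.98, 0.0], [0.95, 0.18, 0.27], [0.26, 0.05, -0.96]]
[array([ 0.484, -0.06 ,  0.12 ]), array([ 0.584, -0.044,  0.12 ])]
```

```bash
cat >> h.py <<'E'
from scipy.spatial.transform import Rotation as Ro
yaw=.197; S=np.array([.532,-.054,.12])
def axes(): return np.array([np.cos(yaw),np.sin(yaw),0]),np.array([-np.sin(yaw),np.cos(yaw),0]),np.array([0,0,1.])
def togo(p,R):
    o=robot.get_obs();R0=Ro.from_euler('xyz',o['ee_rot']).as_matrix()
    return np.r_[R0.T@(p-o['tool_pos'])/.2, Ro.from_matrix(R0.T@R).as_rotvec()/np.radians(30)].round(3)
def spoke(th,r,dy=0,c=None):
    x,y,z=axes();t=np.radians(th);u=np.sin(t)*x+np.cos(t)*z
    return togo((S if c is None else c)+r*u+dy*y, np.c_[np.cross(y,-u),y,-u])
E
python3 -m handwheel '[[-0.03,-1,0.15,0,-0.85,0],[-0.03,-1,0.15,0,-0.85,0],[-0.03,-1,0.15,0,-0.85,0],[-0.03,-1,0.15,0,-0.85,0],[-0.03,-1,0.15,0,-0.85,0],[-0.03,-1,0.15,0,-0.85,0]]'
python3 -c "
from h import *
print(spoke(-50,.2))"
```

```text
time: 1.27
tool_pos: [0.338, 0.0996, 0.2734]
ee_rot: [-3.139, 0.445, -2.961]
wrist_force: [0.6, -0.2, -0.3]
width: 0.0472
finger_force: 0.0
[ 0.008 -0.942  0.136 -0.024 -0.817 -0.024]
```

```bash
python3 -m handwheel '[[0.01,-0.94,0.14,-0.02,-0.82,-0.02],[0.01,-0.94,0.14,-0.02,-0.82,-0.02],[0.01,-0.94,0.14,-0.02,-0.82,-0.02],[0.01,-0.94,0.14,-0.02,-0.82,-0.02],[0.01,-0.94,0.14,-0.02,-0.82,-0.02],[0.01,-0.94,0.14,-0.02,-0.82,-0.02],[0.01,-0.94,0.14,-0.02,-0.82,-0.02]]'
python3 - <<'E'
from h import *
import cv2
print(robot.get_obs()['joint_positions'])
c=viewer.calibration('wrist');a=viewer.snapshot('wrist')
cv2.imwrite('pics/w1.png',cv2.resize(a[...,::-1],(800,600),interpolation=cv2.INTER_CUBIC))
x,y,z=axes();O=S+.085*y
np.save('w1cal',c,allow_pickle=True)
print((np.array([proj('wrist',p,c) for p in(S,O+.045*y,O-.155*y,O+.155*y)])/.64).round())
E
```

```text
time: 1.85
tool_pos: [0.434, -0.0595, 0.2593]
ee_rot: [3.107, 0.835, -2.991]
wrist_force: [0.4, 0.3, -0.7]
width: 0.0473
finger_force: 0.0
[-0.82528817 -0.75301186  2.09701803  0.70729392  1.34302818 -2.56267135]
[[375. 218.]
 [573. 211.]
 [270. 221.]
 [741. 206.]]
```

View pics/w1.png

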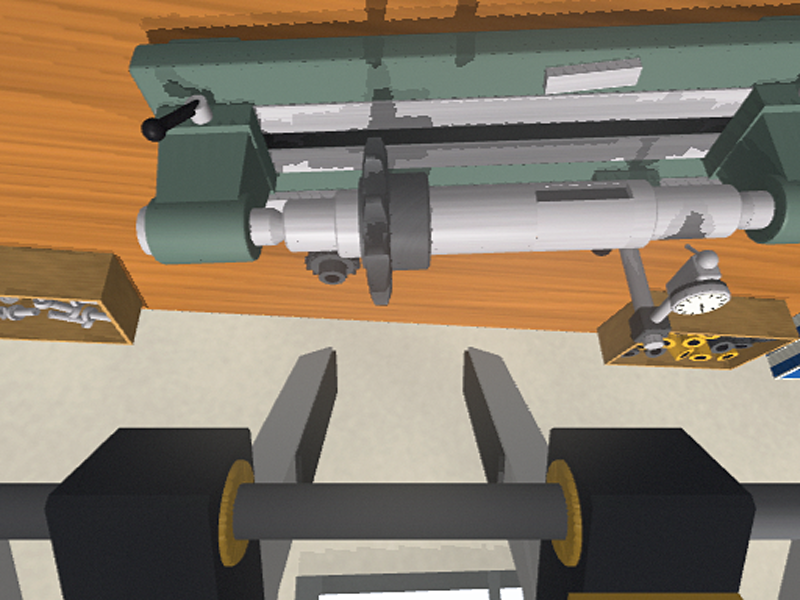

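The wrist view shows the keyway at (585,195), low on the front side of the shaft (rows 186–247 there). The sprocket is at (375,220) and the stand's post at (635,270). Next is the keyway angle, found by intersecting rays with the shaft cylinder.

```bash
python3 - <<'E'
from h import *
import cv2
c=np.load('w1cal.npy',allow_pickle=True).item()
x,y,z=axes();O=S+.085*y
a=cv2.imread('pics/w1.png')
g=cv2.cvtColor(a,cv2.COLOR_BGR2GRAY)
for col in(560,600):print(col,g[170:262:2,col])
def cyl(u,v,O,R=.0225):
    d=c['R'].T@np.array([(u*.64-c['cx'])/c['fx'],(v*.64-c['cy'])/c['fy'],1]);o=-c['R'].T@c['t']-O
    p=lambda w:np.array([w@x,w@z]);A,B=p(d),p(o)
    q=np.roots([A@A,2*A@B,B@B-R*R])
    if abs(q.imag).max()>0:q=q.real
    P=o+d*q.min();return np.degrees(np.arctan2(P@x,P@z)).round(1),(P@y).round(4)
o=-c['R'].T@c['t']-O;print('cam angle',np.degrees(np.arctan2(o@x,o@z)))
for uv in[(537,190),(537,203),(632,187),(632,200),(585,188),(585,201)]:print(uv,cyl(*uv,O))
# limb rows predicted
for t in(-45-90,-45+90):print([ (proj('wrist',O+s*y+.0225*(np.sin(np.radians(t))*x+np.cos(np.radians(t))*z),c)/.64).round() for s in(.02,.06)])
E
```

```text
560 [127 128 129 129 128 129 104 142 116 112  79  71  75  74  70  82 171 160
 167 176 180 185 189 196 199 202 204 208 213 214 220 219 217 219 216 212
 218 214 211 211 167 137 146 144 135 140]
600 [ 88  82  90  88  88  90 120 121 113  98  68  73  75  71  71 158 160 163
 173 176 183 186 191 194 197 200 204 208 212 215 215 215 215 221 215 215
 216 212 217 187  71  63  58 120 141 138]
cam angle -54.00435026212648
(537, 190) (np.float64(-91.4), np.float64(0.0167))
(537, 203) (np.float64(-68.6), np.float64(0.0158))
(632, 187) (np.float64(-91.1), np.float64(0.0754))
(632, 200) (np.float64(-68.4), np.float64(0.074))
(585, 188) (np.float64(-92.2), np.float64(0.0465))
(585, 201) (np.float64(-69.2), np.float64(0.0453))
[array([536., 177.]), array([599., 175.])]
[array([533., 246.]), array([593., 244.])]
```

```bash
sed -i 's/S=np.array.*/S=np.array([.535,-.053,.12])/' h.py; python3 -c "
from h import *
print(spoke(-30,.12))"
```

```text
[ 0.003 -0.075  0.274  0.01   0.595 -0.042]
```

```bash
python3 -m handwheel '[[0,-0.08,0.27,0.01,0.6,-0.04],[0,-0.08,0.27,0.01,0.6,-0.04],[0,-0.08,0.27,0.01,0.6,-0.04],[0,-0.08,0.27,0.01,0.6,-0.04],[0,-0.08,0.27,0.01,0.6,-0.04],[0,-0.08,0.27,0.01,0.6,-0.04]]'
python3 -c "
from h import *
print(robot.get_obs()['joint_positions'].round(2));print(spoke(-30,.12),spoke(-30,.038),spoke(-45,.038))"
```

```text
time: 2.4
tool_pos: [0.4771, -0.0615, 0.2275]
ee_rot: [-3.138, 0.525, -2.933]
wrist_force: [-1.0, 0.6, -0.2]
width: 0.0471
finger_force: 0.0
[-0.48 -0.45  1.87  0.33  1.31 -2.28]
[ 0.016 -0.015  0.012  0.004  0.002  0.019] [ 0.017 -0.016  0.422  0.004  0.002  0.019] [ 0.066 -0.015  0.428  0.006 -0.498  0.018]
```

```bash
python3 -m handwheel '[[0.05,-0.015,0.2,0,-0.33,0.02],[0.05,-0.015,0.2,0,-0.33,0.02],[0.05,-0.015,0.3,0,-0.33,0.02],[0.05,-0.015,0.42,0,-0.33,0.02],[0.05,-0.015,0.42,0,-0.33,0.02],[0.05,-0.015,0.42,0,-0.33,0.02],[0.05,-0.015,0.42,0,-0.33,0.02]]'
python3 - <<'E'
from h import *
import cv2
print(robot.get_obs()['joint_positions'].round(2));print(spoke(-40,.038))
a=viewer.snapshot('wrist')
cv2.imwrite('pics/w2.png',cv2.resize(a[...,::-1],(800,600),interpolation=cv2.INTER_CUBIC))
E
```

```text
time: 2.98
tool_pos: [0.5107, -0.0602, 0.1515]
ee_rot: [3.14, 0.699, -2.949]
wrist_force: [0.6, 0.1, -0.1]
width: 0.047
finger_force: 0.0
[-0.53 -0.43  2.08  0.53  1.   -2.47]
[ 0.005  0.011  0.012 -0.003  0.002 -0.006]
```

View pics/w2.png

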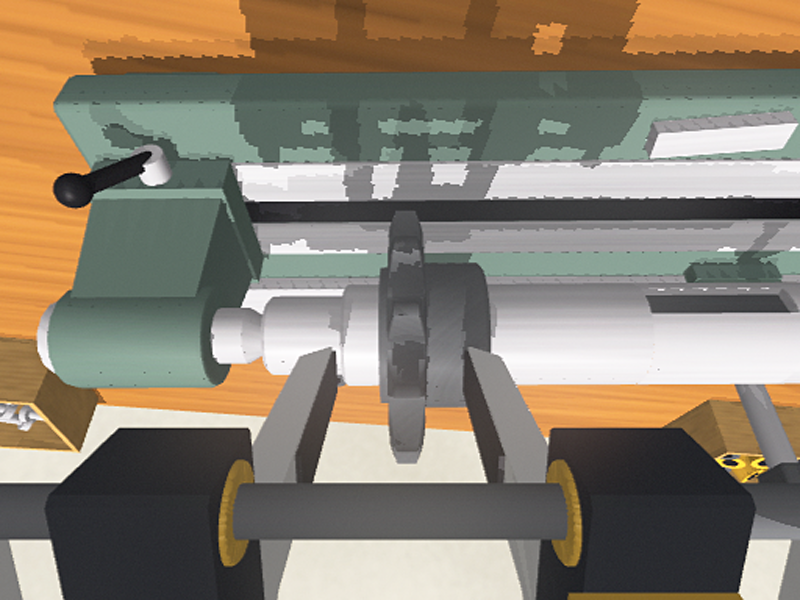

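The picture shows the fingers straddling the sprocket: it is at column 405 and the finger midpoint is at 401. Time to grip.

```bash
python3 -m handwheel '[[0,0.01,0,0,0,0],[0,0.01,0,0,0,0],[0,0.01,0,0,0,0],[0,0.01,0,0,0,0],[0,0.01,0,0,0,0],[0,0.01,0,0,0,0],[0,0.01,0,0,0,0]]' 1
python3 -c "
from h import *
for t in(-30,-20,-10):print(t,spoke(t,.036))"
```

```text
time: 3.62
tool_pos: [0.5102, -0.0578, 0.1501]
ee_rot: [3.138, 0.697, -2.95]
wrist_force: [-1.8, 0.6, 0.8]
width: 0.0135
finger_force: 30.0
-30 [-0.032 -0.001  0.019  0.001  0.332 -0.008]
-20 [-0.062 -0.001  0.027  0.002  0.665 -0.008]
-10 [-0.09  -0.001  0.041  0.002  0.998 -0.008]
```

```bash
python3 -m handwheel '[[-0.016,0,0.007,0,0.166,0],[-0.032,0,0.013,0,0.332,0],[-0.047,0,0.018,0,0.5,0],[-0.062,0,0.024,0,0.665,0],[-0.077,0,0.031,0,0.83,0],[-0.09,0,0.039,0,0.998,0],[-0.09,0,0.039,0,0.998,0],[-0.09,0,0.039,0,0.998,0]]'
python3 -c "
from h import *
for t in(0,10,20):print(t,spoke(t,.036))"
```

```text
time: 4.28
tool_pos: [0.5302, -0.0536, 0.1576]
ee_rot: [3.139, 0.176, -2.946]
wrist_force: [-3.6, 0.9, 9.3]
width: 0.0136
finger_force: 30.0
0 [-0.022 -0.002  0.012  0.005  0.335 -0.003]
10 [-0.052 -0.001  0.02   0.005  0.669 -0.003]
20 [-8.100e-02 -1.000e-03  3.400e-02  5.000e-03  1.002e+00 -2.000e-03]
```

```bash
python3 -m handwheel '[[-0.014,0,-0.002,0,0.166,0],[-0.027,0,0.002,0,0.335,0],[-0.042,0,0.006,0,0.5,0],[-0.056,0,0.011,0,0.665,0],[-0.07,0,0.018,0,0.83,0],[-0.084,0,0.026,0,0.998,0],[-0.084,0,0.026,0,0.998,0]]'
python3 -c "
from h import *
print(robot.get_obs()['joint_positions'].round(2))
for t in(30,40,50):print(t,spoke(t,.037))"
```

```text
time: 4.87
tool_pos: [0.5493, -0.0497, 0.1534]
ee_rot: [3.138, -0.349, -2.945]
wrist_force: [0.9, 2.7, 6.9]
width: 0.0138
finger_force: 30.0
[-0.13  0.37  1.17 -0.11  1.93 -1.91]
30 [-0.02  -0.002  0.     0.007  0.334  0.   ]
40 [-0.051 -0.002  0.008  0.007  0.667  0.001]
50 [-0.081 -0.002  0.022  0.007  1.001  0.002]
```

```bash
python3 -m handwheel '[[-0.012,0,0,0,0.166,0],[-0.025,0,0.002,0,0.334,0],[-0.039,0,0.005,0,0.5,0],[-0.053,0,0.009,0,0.665,0],[-0.067,0,0.015,0,0.83,0],[-0.082,0,0.023,0,1,0],[-0.082,0,0.023,0,1,0]]'
python3 - <<'E'
from h import *
import cv2
print(robot.get_obs()['joint_positions'].round(2));print(spoke(50,.037))
b=viewer.snapshot('top')
cv2.imwrite('pics/t2.png',cv2.resize(b[128:235,150:343,::-1],(800,444),interpolation=cv2.INTER_CUBIC))
E
```

```text
time: 5.45
tool_pos: [0.5622, -0.047, 0.1396]
ee_rot: [3.137, -0.874, -2.942]
wrist_force: [2.5, 2.2, 1.7]
width: 0.0135
finger_force: 30.0
[-0.06  0.81  0.76 -0.3   2.41 -1.96]
[ 0.014 -0.003 -0.015  0.005 -0.003  0.004]
```

View pics/t2.png

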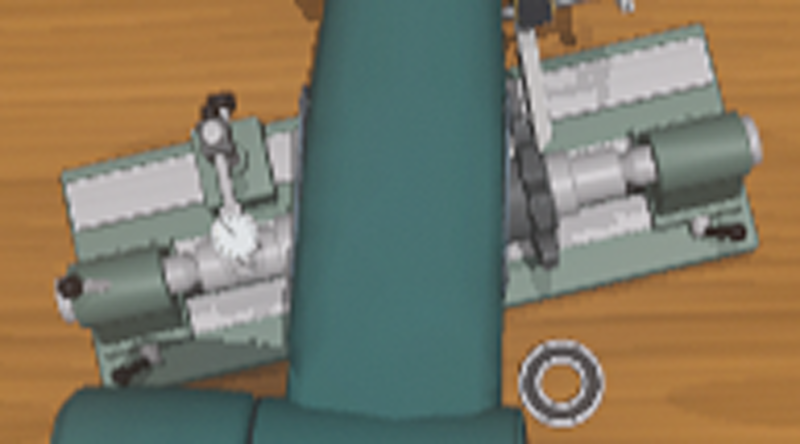

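The arm hides the shaft from above in this view; the 90° turn is done. I'll release and retreat, then look from the wrist.

```bash
python3 -m handwheel '[[0,0,0,0,0,0],[0,0,0,0,0,0],[0,0,0,0,0,0],[0,0,0,0,0,0],[0,0,-0.2,0,0,0],[0,0,-0.4,0,0,0],[0,0,-0.6,0,0,0],[0,0,-0.6,-0.01,-0.5,0],[0,0,-0.6,-0.01,-1,0],[0,0,-0.6,-0.01,-1,0]]' -0.2
python3 - <<'E'
from h import *
x,y,z=axes();O=S+.085*y
p=ray('top',315*.64,249.6*.64,.185)-O;print('post local',p@x,p@y)
o=robot.get_obs()['tool_pos']-O;print('tcp local',o@x,o@y,o@z)
for t in (0,):print(spoke(t,.15,.05,S))
E
```

```text
time: 6.33
tool_pos: [0.6511, -0.0304, 0.2169]
ee_rot: [3.135, -0.471, -2.947]
wrist_force: [1.0, -1.2, 1.5]
width: 0.0561
finger_force: 0.0
post local 0.07131383270312872 0.11211577538573742
tcp local 0.11825483627818412 -0.08554238009969538 0.09689503783998266
[ 0.648  0.251  0.034  0.013 -0.9   -0.008]
```

```bash
cat >> h.py <<'E'
def up(lx,ly,lz):
    x,y,z=axes();p=S+.085*y+lx*x+ly*y;p[2]=lz
    return togo(p,np.c_[-x,y,-z])
E
python3 -c "
from h import *
print(up(.075,.06,.28))"
```

```text
[ 0.338  0.728 -0.177  0.013 -0.9   -0.008]
```

```bash
python3 -m handwheel '[[0.2,0,-0.3,0.01,-0.3,0],[0.34,0.2,-0.3,0.01,-0.6,0],[0.34,0.5,-0.18,0.01,-0.9,0],[0.34,0.73,-0.18,0.01,-0.9,0],[0.34,0.73,-0.18,0.01,-0.9,0],[0.34,0.73,-0.18,0.01,-0.9,0],[0.34,0.73,-0.18,0.01,-0.9,0],[0.34,0.73,-0.18,0.01,-0.9,0]]' -1
python3 - <<'E'
from h import *
import cv2
print(up(.075,.06,.28))
c=viewer.calibration('wrist');a=viewer.snapshot('wrist');np.save('w3cal',c,allow_pickle=True)
cv2.imwrite('pics/w3.png',cv2.resize(a[...,::-1],(800,600),interpolation=cv2.INTER_CUBIC))
E
```

```text
time: 7.0
tool_pos: [0.5783, 0.1033, 0.2846]
ee_rot: [-3.14, -0.002, -2.948]
wrist_force: [1.0, -0.1, -0.3]
width: 0.0937
finger_force: 0.0
[-0.01   0.001  0.023 -0.003 -0.003 -0.007]
```

View pics/w3.png

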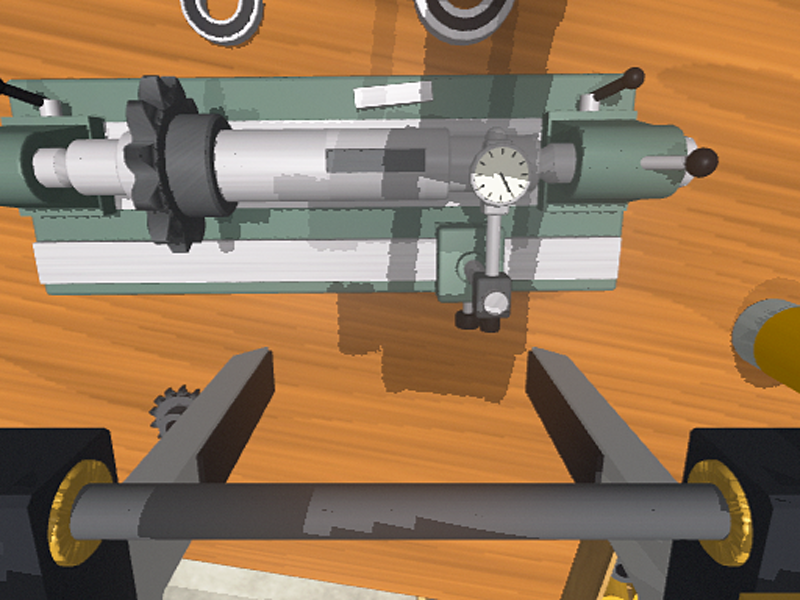

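The wrist view shows the keyway on top at columns 327–425 and rows 149–171. The shaft spans about rows 127–202, and the post top is at (495,302). I'll measure the angle and the post position.

```bash
python3 - <<'E'
from h import *
import cv2
c=np.load('w3cal.npy',allow_pickle=True).item()
x,y,z=axes();O=S+.085*y
g=cv2.cvtColor(cv2.imread('pics/w3.png'),cv2.COLOR_BGR2GRAY)
for col in(300,375):print(col,[(r,int(g[r,col])) for r in range(118,212,2)])
def cyl(u,v,O,R=.0225):
    d=c['R'].T@np.array([(u*.64-c['cx'])/c['fx'],(v*.64-c['cy'])/c['fy'],1]);o=-c['R'].T@c['t']-O
    p=lambda w:np.array([w@x,w@z]);A,B=p(d),p(o)
    P=o+d*np.roots([A@A,2*A@B,B@B-R*R]).real.min();return np.degrees(np.arctan2(P@x,P@z)).round(1),(P@y).round(4)
for dx in(0,.003,-.003):print(dx,[cyl(u,v,O+dx*x) for u,v in[(340,149.5),(410,149.5),(340,170.5),(410,170.5)]])
o=-c['R'].T@c['t']-O;th=np.arctan2(o@x,o@z);print(np.degrees(th))
for t in(th-1.5,th+1.5):print((proj('wrist',O+.0*y+.0225*(np.sin(t)*x+np.cos(t)*z),c)/.64).round(1))
p=ray('wrist',495*.64,302*.64,.185,c)-O;print('post',p@x,p@y)
E
```

```text
300 [(118, 130), (120, 209), (122, 249), (124, 222), (126, 237), (128, 186), (130, 144), (132, 165), (134, 172), (136, 178), (138, 187), (140, 193), (142, 198), (144, 201), (146, 206), (148, 210), (150, 216), (152, 221), (154, 224), (156, 227), (158, 234), (160, 239), (162, 237), (164, 237), (166, 239), (168, 237), (170, 234), (172, 227), (174, 205), (176, 184), (178, 190), (180, 179), (182, 176), (184, 173), (186, 169), (188, 165), (190, 158), (192, 150), (194, 144), (196, 135), (198, 127), (200, 90), (202, 166), (204, 156), (206, 163), (208, 92), (210, 102)]
375 [(118, 139), (120, 218), (122, 224), (124, 225), (126, 240), (128, 153), (130, 153), (132, 161), (134, 170), (136, 179), (138, 184), (140, 187), (142, 190), (144, 192), (146, 197), (148, 134), (150, 112), (152, 120), (154, 122), (156, 122), (158, 123), (160, 122), (162, 122), (164, 123), (166, 121), (168, 124), (170, 113), (172, 173), (174, 189), (176, 180), (178, 182), (180, 179), (182, 174), (184, 167), (186, 163), (188, 160), (190, 155), (192, 149), (194, 140), (196, 130), (198, 115), (200, 104), (202, 124), (204, 124), (206, 109), (208, 76), (210, 133)]
0 [(np.float64(-21.5), np.float64(0.0255)), (np.float64(-20.9), np.float64(0.0675)), (np.float64(10.1), np.float64(0.0252)), (np.float64(10.6), np.float64(0.0675))]
0.003 [(np.float64(-30.1), np.float64(0.0254)), (np.float64(-29.5), np.float64(0.0675)), (np.float64(2.4), np.float64(0.0253)), (np.float64(2.9), np.float64(0.0675))]
-0.003 [(np.float64(-13.4), np.float64(0.0256)), (np.float64(-12.9), np.float64(0.0675)), (np.float64(18.0), np.float64(0.0252)), (np.float64(18.6), np.float64(0.0675))]
-0.3705144515543294
[302.1 126.8]
[305.7 199.3]
post 0.07483651533183956 0.1141599327144605
```

The keyway sits about 8° short of straight up, so it needs another small stroke. The stand's post is at local (0.075, 0.114), a slide of about +0.068. I'll do the stand first.

```bash
python3 -c "
from h import *
print(up(.076,.114,.28),up(.076,.114,.12))"
```

```text
[-0.011  0.274  0.02  -0.003 -0.005 -0.009] [-0.013  0.275  0.82  -0.003 -0.005 -0.009]
```

```bash
python3 -m handwheel '[[-0.01,0.15,0,0,0,0],[-0.01,0.27,0,0,0,0],[-0.01,0.27,0.02,0,0,0],[-0.01,0.27,0.2,0,0,0],[-0.01,0.27,0.4,0,0,0],[-0.01,0.27,0.6,0,0,0],[-0.01,0.27,0.75,0,0,0],[-0.01,0.27,0.82,0,0,0],[-0.01,0.27,0.82,0,0,0],[-0.01,0.27,0.82,0,0,0]]' -1
python3 -m handwheel '[[0,0,0,0,0,0],[0,0,0,0,0,0],[0,0,0,0,0,0],[0,0,0,0,0,0],[0,0,0,0,0,0],[0,0,0,0,0,0],[0,0,0,0,0,0],[0,0,0,0,0,0],[0,0,0,0,0,0],[0,0,0,0,0,0]]' 1
python3 -c "
from h import *
print(up(.076,.0465,.12))"
```

```text
time: 7.88
tool_pos: [0.57, 0.1553, 0.1187]
ee_rot: [-3.14, -0.005, -2.95]
wrist_force: [-0.0, -0.0, 1.1]
width: 0.094
finger_force: 0.0
time: 8.72
tool_pos: [0.5695, 0.1569, 0.12]
ee_rot: [-3.141, -0.003, -2.948]
wrist_force: [0.5, 0.1, 0.5]
width: 0.0306
finger_force: 0.0
[-0.007 -0.338  0.    -0.002 -0.005 -0.007]
```

```bash
python3 -m handwheel '[[0,0,0,0,0,0],[0,0,0,0,0,0],[0,0,0,0,0,0],[0,0,0,0,0,0],[0,0,0,0,0,0]]' 1
python3 -m handwheel '[[0,-0.04,0,0,0,0],[0,-0.09,0,0,0,0],[0,-0.14,0,0,0,0],[0,-0.19,0,0,0,0],[0,-0.24,0,0,0,0],[0,-0.29,0,0,0,0],[0,-0.34,0,0,0,0],[0,-0.34,0,0,0,0],[0,-0.34,0,0,0,0],[0,-0.34,0,0,0,0]]'
python3 -c "
from h import *
print(up(.076,.0465,.12))"
```

```text
time: 9.13
tool_pos: [0.5696, 0.1566, 0.12]
ee_rot: [-3.14, -0.003, -2.948]
wrist_force: [-0.0, -1.7, 0.1]
width: 0.0196
finger_force: 30.0
time: 9.97
tool_pos: [0.5837, 0.0879, 0.12]
ee_rot: [-3.138, -0.001, -2.95]
wrist_force: [4.7, -1.5, -2.8]
width: 0.02
finger_force: 30.0
[-0.003  0.014  0.    -0.007 -0.002 -0.011]
```

```bash
python3 -m handwheel '[[0,0,0,0,0,0],[0,0,0,0,0,0],[0,0,0,0,0,0],[0,0,0,0,0,0],[0,0,0,0,0,0],[0,0,-0.2,0,0,0],[0,0,-0.4,0,0,0],[0,0,-0.6,0,0,0],[0,0,-0.65,0,0,0],[0,0,-0.65,0,0,0]]' -0.4
sed -i 's/S=np.array.*/S=np.array([.536,-.053,.12])/' h.py
python3 -c "
from h import *
print(spoke(-5,.125),spoke(-5,.038))"
```

```text
time: 10.8
tool_pos: [0.5848, 0.0906, 0.2559]
ee_rot: [-3.139, 0.008, -2.948]
wrist_force: [0.6, 0.2, 0.5]
width: 0.0657
finger_force: 0.0
[ 0.432 -0.658  0.055 -0.005 -0.152 -0.006] [ 0.398 -0.657  0.489 -0.005 -0.152 -0.006]
```

```bash
python3 -m handwheel '[[0,-0.2,-0.05,0,0,0],[0.1,-0.4,-0.05,0,-0.15,0],[0.3,-0.6,-0.05,0,-0.15,0],[0.43,-0.66,0.05,0,-0.15,0],[0.43,-0.66,0.05,0,-0.15,0],[0.42,-0.66,0.15,0,-0.15,0],[0.41,-0.66,0.3,0,-0.15,0],[0.4,-0.66,0.48,0,-0.15,0],[0.4,-0.66,0.48,0,-0.15,0],[0.4,-0.66,0.48,0,-0.15,0]]' -0.4
python3 -m handwheel '[[0,0,0,0,0,0],[0,0,0,0,0,0],[0,0,0,0,0,0],[0,0,0,0,0,0],[0,0,0,0,0,0],[0,0,0,0,0,0],[0,0,0,0,0,0],[0,0,0,0,0,0],[0,0,0,0,0,0],[0,0,0,0,0,0]]' 1
python3 -c "
from h import *
print(spoke(-5,.038),spoke(3,.038))"
```

```text
time: 11.63
tool_pos: [0.5273, -0.0538, 0.1508]
ee_rot: [3.139, 0.069, -2.948]
wrist_force: [0.9, 1.1, 1.2]
width: 0.0656
finger_force: 0.0
time: 12.47
tool_pos: [0.5294, -0.0538, 0.1546]
ee_rot: [3.141, 0.076, -2.948]
wrist_force: [-0.7, 2.2, 1.5]
width: 0.0136
finger_force: 30.0
[-0.018 -0.002 -0.015  0.001 -0.021 -0.006] [-0.044 -0.002 -0.014  0.002  0.246 -0.006]
```

```bash
python3 -m handwheel '[[-0.008,0,0,0,0.09,0],[-0.017,0,0,0,0.18,0],[-0.026,0,0,0,0.267,0],[-0.026,0,0,0,0.267,0],[-0.026,0,0,0,0.267,0],[-0.026,0,0,0,0.267,0]]'
python3 -m handwheel '[[0,0,0,0,0,0],[0,0,0,0,0,0],[0,0,0,0,0,0],[0,0,0,0,0,0],[0,0,-0.2,0,0,0],[0,0,-0.4,0,0,0],[0,0,-0.6,0,0,0],[0,0,-0.75,0,0,0],[0,0,-0.75,0,0,0],[0,0,-0.75,0,0,0]]' -0.4
python3 -c "
from h import *
print(up(.075,.03,.28))"
```

```text
time: 12.97
tool_pos: [0.5347, -0.0528, 0.1551]
ee_rot: [3.141, -0.063, -2.948]
wrist_force: [-0.6, 4.3, 3.2]
width: 0.0133
finger_force: 30.0
time: 13.8
tool_pos: [0.545, -0.0523, 0.307]
ee_rot: [-3.138, -0.058, -2.949]
wrist_force: [0.0, -0.3, -1.4]
width: 0.0656
finger_force: 0.0
[-0.335  0.582  0.114 -0.006 -0.112 -0.008]
```

```bash
python3 -m handwheel '[[-0.33,0.58,0.11,0,-0.11,0],[-0.33,0.58,0.11,0,-0.11,0],[-0.33,0.58,0.11,0,-0.11,0],[-0.33,0.58,0.11,0,-0.11,0],[-0.33,0.58,0.11,0,-0.11,0],[-0.33,0.58,0.11,0,-0.11,0],[-0.33,0.58,0.11,0,-0.11,0]]' -1
python3 - <<'E'
from h import *
import cv2
c=viewer.calibration('wrist');a=viewer.snapshot('wrist');np.save('w4cal',c,allow_pickle=True)
cv2.imwrite('pics/w4.png',cv2.resize(a[...,::-1],(800,600),interpolation=cv2.INTER_CUBIC))
E
```

```text
time: 14.38
tool_pos: [0.5847, 0.073, 0.2778]
ee_rot: [-3.14, -0.007, -2.95]
wrist_force: [0.1, -0.2, 0.1]
width: 0.094
finger_force: 0.0
```

View pics/w4.png

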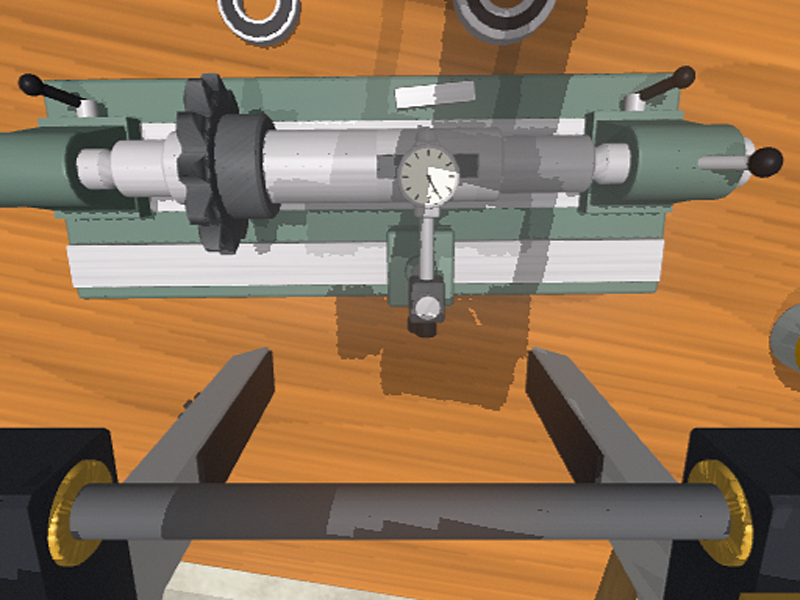

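The picture shows the keyway at columns 378–478, rows about 154–178, with the dial centred over it and the post top at (428,307). One last measurement follows.

```bash
python3 - <<'E'
from h import *
import cv2
c=np.load('w4cal.npy',allow_pickle=True).item()
x,y,z=axes();O=S+.085*y
g=cv2.cvtColor(cv2.imread('pics/w4.png'),cv2.COLOR_BGR2GRAY)
for col in(350,388,470):print(col,[(r,int(g[r,col])) for r in list(range(124,134,2))+list(range(148,184,2))+list(range(194,210,2))])
p=ray('wrist',428*.64,307*.64,.185,c)-O;print('post',p@x,p@y)
for u in(378,478):q=ray('wrist',u*.64,166*.64,.1425,c)-O;print(q@x,q@y)
o=-c['R'].T@c['t']-O;th=np.arctan2(o@x,o@z);print(np.degrees(th))
for t in(th-1.5,th+1.5,0):print((proj('wrist',O+.03*y+.0225*(np.sin(t)*x+np.cos(t)*z),c)/.64).round(1))
E
```

```text
350 [(124, 222), (126, 238), (128, 186), (130, 131), (132, 154), (148, 184), (150, 186), (152, 188), (154, 190), (156, 201), (158, 219), (160, 227), (162, 224), (164, 223), (166, 221), (168, 213), (170, 199), (172, 186), (174, 186), (176, 191), (178, 185), (180, 177), (182, 176), (194, 150), (196, 139), (198, 128), (200, 120), (202, 107), (204, 125), (206, 121), (208, 124)]
388 [(124, 223), (126, 234), (128, 175), (130, 146), (132, 162), (148, 194), (150, 193), (152, 193), (154, 128), (156, 94), (158, 118), (160, 116), (162, 116), (164, 115), (166, 116), (168, 116), (170, 115), (172, 116), (174, 113), (176, 110), (178, 136), (180, 180), (182, 170), (194, 144), (196, 136), (198, 127), (200, 111), (202, 108), (204, 125), (206, 122), (208, 112)]
470 [(124, 122), (126, 122), (128, 108), (130, 117), (132, 122), (148, 119), (150, 119), (152, 120), (154, 84), (156, 70), (158, 74), (160, 73), (162, 73), (164, 73), (166, 74), (168, 74), (170, 74), (172, 74), (174, 74), (176, 78), (178, 113), (180, 115), (182, 107), (194, 143), (196, 134), (198, 124), (200, 101), (202, 126), (204, 122), (206, 127), (208, 89)]
post 0.07448163637179755 0.04565369870330116
-5.752764437793106e-05 0.01786095623192744
0.00031051690250822646 0.07676561025262521
-0.3155023590604646
[398.4 128.2]
[398.9 202. ]
[398.6 166. ]
```

The keyway is within about 1° of vertical and the stylus is within about 2 mm of its middle, with the gripper clear. Handing in.

```bash
python3 -c "
from bench import robot
print(robot.close_job())"
```

```text
the job is handed in; nothing more can be done
None
```

The job is handed in at about 14.5 s; by my last camera measurement the keyway faces up within about 1° and the stylus stands about 2 mm from its middle, but the hand-in call returned no verdict.

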